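# Hook the orange vial basket out of its deep rinse tank

## Robot

A 6-joint arm with a two-finger parallel gripper is mounted at the origin on the work surface. World frame = base frame: x ahead of the robot, y to its left, z up, the work surface at z = 0. Lengths are in m, angles in rad, forces in N, time in s.
With the tool pointing down it reaches from about 0.35 to 0.975 m from the base axis. Payload 4.9 kg.
Tool frame: the origin (TCP) lies at the very end of the fingers, on their centre line; the grasp point (between the pads) lies 19 mm behind it (manip.grip_depth is the distance from the TCP to the grasp point, in m); z points along the fingers, x is the direction in which the jaws open and shut, and the axes are right-handed (so a half turn about z gives the same grasp; the last joint's range is limited). The gripper opens to 85 mm and grips with 20 to 120 N. Pads are 22 mm wide; open, the fingers measure 114 mm over their backs; the gripper's body (76 mm by 85 mm) begins 54 mm behind the grasp point. The pads swing forward as they close: fully open they stand 13 mm farther back than shut.
Start: joints at [1.046, 0.053, 1.613, -0, 1.476, -0.119], TCP at [0.247, 0.574, 0.231] pointing down, gripper open.
Joint ranges: [-3.01, 3.01], [-1.01, 2.22], [0.06, 2.58], [-1.02, 4.17], [0.09, 2.62], [-3.14, 3.14]. Speed limits (rad/s): [2.57, 2.57, 3.14, 3.14, 3.14, 3.14].

## Interface

Orientations are given as a unit quaternion [w, x, y, z].
In Python, from plant import manip gives the robot as it stands. The module is installed in compiled form; this text tells all that it offers.
- The arm moves only by the shell command python3 -m crank 'ROWS' [OPENING]. ROWS is JSON, a list of rows, each a list of 4 numbers: the shift along the tool's x, y, z in cm, then the turn about the tool's z in units of 6 degrees (1.0 is 6 degrees). A call has 1 to 10 rows; each row shifts and turns the commanded pose from where the row before left it, along the tool's axes as they then stand; what a row does not reach is not made up. A row lasts 1/12 s, in which the tool goes at most 41.7 mm and 7.16 degrees, less where a joint would pass 70% of its speed; a pose out of reach is approached as far as the arm can. A call with a gripper value outside its range is refused whole. OPENING is the opening, from 0 (shut) to 1 (fully open), set as the call begins (- or left out, the last holds). The fingers move at their own pace and stop on an object; the grip force is fixed at half the most. Time passes only in rows, so rows that do not move let the fingers close. It gives the time, the measured TCP pose, the force and the opening at its end, in the units of the state.
- manip.state(): the state, without advancing time (a new reading comes with each control period).
- manip.grab_frame(name): name is "side" or "top"; returns a dict with "img" (420x560x3 uint8, red, green, blue), "intrinsics" (3x3 intrinsics, pixels), "position" and "orientation" of the camera in the world. Camera axes: x right, y up, looking along -z (the intrinsics and any distortion apply to the point x, -y, -z); pixel columns grow to the right and rows downward; lengths in m; the calibration is good to about 2 mm. A picture is of the moment at which its call begins. There is no depth.
- manip.job_done(): hands the job in, once; it reports no verdict.
The state is a dict: "time": time; "joint_pos": joint angles; "joint_vel": joint speeds; "joint_efforts": joint torques, N m; "tool_pos": TCP position; "tool_rot": TCP orientation; "contact_force": force on the tool from outside, world axes, zero at the start; "ft_torque": the same for the moment, N m; "gripper_width": opening from 0.0 (shut) to 1.0 (fully open).
Only numpy, scipy, OpenCV 4.12 (cv2) and the standard library are available. Lean on these libraries where they do the work, as an engineer would, in place of code of your own. Each camera call takes 0.05 s, during which the arm holds its last target.

## Task

Take the hook rod from its stand, use it to fetch the orange vial basket out of the deep rinse tank by its handle, and set the basket gently, upright, on the steel tray. Then unhook it and hang the rod back in its stand. Do not touch the orange basket with the gripper, and leave the blue basket in its tank.

Things in the scene. Friction and masses are not known exactly. Their poses are not given: they have to be found in the camera images.
- orange_basket: Orange basket of capped vials, hung by its rim on two ledges in a clear tank. Origin: centre of its underside, 10 mm above the table at the start; z up. Body 92 (x) x 50 x 20 mm, rim above it 96 x 80 mm, vial caps up to 27 mm high. Black handle: flat strap arch over the middle; its level bar runs along y, 8 mm wide, underside 70 and top 73 mm above the origin, 59 mm free between its uprights. 105 to 210 g.
- tank_a: Clear open-topped tank with the orange basket, fixed. Origin: centre of its underside, on the table; the basket hangs centred and parallel in it within 3 mm. Inside 128 (x) x 104 (y) mm, walls 4 mm, rim 130 mm above the table. White ledges along both long walls, 30 mm high, 60 mm apart, carry the basket's rim.
- blue_basket: Blue basket, the same in form and size, in an identical tank beside. Not wanted: it stays there. Origin: centre of its underside.
- rod_grip (a point): Centre of the red grip block (44 x by 26 y by 50 mm high) of the upright hook rod, 150 g. Below it a black collar 90 x 62 mm, underside 29 mm under this point; then a steel strip 16 mm wide (y) at x -22 to -16 mm down to a flat foot, x -22 to +22, upper face 119 mm and underside 123 mm under this point. At its +x end a 4 mm lip rises 12 mm. x points away from the robot within 20 degrees.
- stand: White rod stand, fixed, 120 x 90 mm, top 115 mm above the table. Origin: centre of its underside; axes as the rod's within 3 degrees at the start. In the top, centred, a slot 60 (x) x 32 (y) mm: the hook foot goes down through it until the collar rests on the top, grip centre then 144 mm above the table.
- tray: Steel tray, fixed on the table, 190 (x) x 170 (y) mm, rim 12 mm high, wall 3 mm, inner floor 3 mm above the table. Origin: centre of its underside. The basket goes about the middle, any way round.
There are look-alikes about, which are no part of the job. What is shaped like the stand but green is not meant.

How it is judged:
On the way, in this order (a step that is already met when the one before it is completed fails the run):
1. the orange basket hangs upright on the hook, lifted clear of its tank (height (world z) of orange_basket above 0.132 m and angle between orange_basket's own z axis and vertical below 0.35 rad and horizontal distance between rod_grip and orange_basket below 0.045 m), for 0.2 s.
2. the orange basket stands upright on the tray (horizontal distance between orange_basket and tray below 0.075 m and z of orange_basket in the frame of tray between -0.004 and 0.01 m and angle between orange_basket's own z axis and vertical below 0.17 rad), for 0.2 s.
At the end, for the whole second after the job is handed in: The orange basket rests upright (within 10 degrees) on the tray's floor, its centre within 75 mm of the tray's centre; the rod hangs in its stand upright (within 10 degrees), collar down on the top, its axis within 22 mm of the stand's centre; the blue basket is within 20 mm of where it was (all of step 2 and linear speed of orange_basket below 0.02 m/s and horizontal distance between rod_grip and stand below 0.022 m and z of rod_grip in the frame of stand between 0.136 and 0.152 m and angle between rod_grip's own z axis and vertical below 0.17 rad and distance of blue_basket from where it was at the start of the episode below 0.02 m); the robot touches nothing.
It fails at once if the gripper or arm presses on the orange basket (contact force between any of the fingers, the arm and orange_basket above 1 N).
It fails at once if the blue basket is lifted or shoved by more than 25 mm (distance of blue_basket from where it was at the start of the episode above 0.025 m).
It fails at once if the orange basket drops onto the tray (faster than 0.5 m/s just above it) (horizontal distance between orange_basket and tray below 0.12 m and height (world z) of orange_basket below 0.035 m and linear speed of orange_basket above 0.5 m/s).
It also fails if it takes over 58 s, if anything falls off the work surface, if the arm or the gripper's body presses on something with over 40 N, if the wrist force passes 120 N, or if a joint passes its speed limit or range.

## Working session

There is one attempt and no reset: what is moved stays moved. The work goes in short steps, Python scripts to look and compute and a shell command to move; the robot and the scene stay as the last step left them, time stands still between calls to the robot, and variables do not carry over. Pictures are saved under pics/ and viewed, and the job is handed in when it is done.

```bash
mkdir -p pics; ls; cat > h.py <<'E'
import numpy as np, cv2
from plant import manip
from scipy.spatial.transform import Rotation as R
E
python3 - <<'E'
from h import *
s=manip.state()
for k in s: print(k,s[k])
for n in("side","top"):
    f=manip.grab_frame(n); print(n,{k:np.round(v,4).tolist() if hasattr(v,'__len__') else v for k,v in f.items() if k!='img'})
    cv2.imwrite(f"pics/{n}0.png",f["img"][:,:,::-1])
    np.savez(f"f_{n}0.npz",**f)
E
```

```text
pics
time 0.0
joint_pos [ 1.04602666e+00  5.33718988e-02  1.61429266e+00  6.46668804e-06
  1.47603168e+00 -1.19000781e-01]
joint_vel [ 0.00058898 -0.00083552  0.00011066 -0.00141547  0.00079829  0.00025315]
joint_efforts [ 4.30131086e-04 -3.93668747e+01 -3.70182180e+01  1.01206992e-04
  6.67060143e-03  2.19800604e-06]
tool_pos [0.24638326 0.57370004 0.23005452]
tool_rot [ 4.67369404e-04  8.35082138e-01  5.50124273e-01 -9.42252350e-04]
contact_force [-0.02762633 -0.26584265 -0.40636507]
ft_torque [ 0.08298393  0.04811798 -0.0435052 ]
gripper_width 0.9978981857042899
side {'intrinsics': [[430.1621, 0.0, 269.7691], [0.0, 430.1621, 210.2402], [0.0, 0.0, 1.0]], 'position': [0.3088, -0.7247, 1.0014], 'orientation': [0.933, 0.3541, -0.0289, -0.0577]}
top {'intrinsics': [[391.6982, 0.0, 277.6846], [0.0, 391.6982, 208.8476], [0.0, 0.0, 1.0]], 'position': [0.3051, 0.0623, 1.0236], 'orientation': [0.7092, 0.0404, -0.038, -0.7028]}
```

View pics/side0.png

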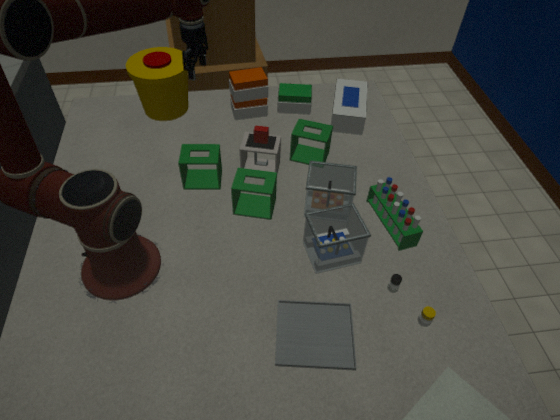

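View pics/top0.png

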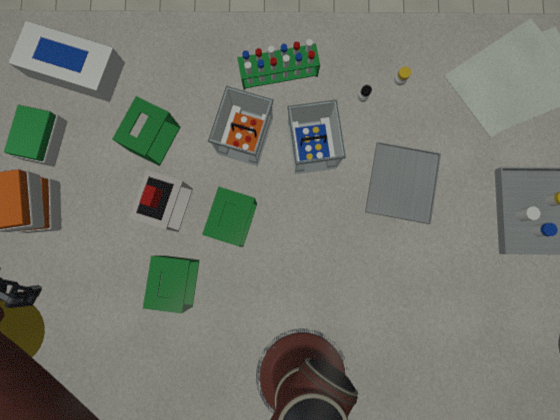

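```bash
cat >> h.py <<'E'
def cam(f):
    q=f["orientation"]; Rm=R.from_quat([q[1],q[2],q[3],q[0]]).as_matrix()
    return f["intrinsics"],Rm,np.array(f["position"])
def proj(f,P):
    K,Rm,p=cam(f); c=(np.atleast_2d(P)-p)@Rm; c=c*[1,-1,-1]; u=c@np.array(K).T
    return u[:,:2]/u[:,2:]
def ray(f,uv):
    K,Rm,p=cam(f); d=np.linalg.inv(K)@[uv[0],uv[1],1]; return p,Rm@(d*[1,-1,-1])
def at(f,uv,z):
    p,d=ray(f,uv); return p+d*(z-p[2])/d[2]
def tri(fs,uvs):
    A=np.zeros((3,3));b=np.zeros(3)
    for f,uv in zip(fs,uvs):
        p,d=ray(f,uv); d=d/np.linalg.norm(d); M=np.eye(3)-np.outer(d,d); A+=M;b+=M@p
    X=np.linalg.solve(A,b); 
    return X,[np.round(proj(f,X)[0]-uv,1).tolist() for f,uv in zip(fs,uvs)]
def grab(n,tag):
    f=manip.grab_frame(n); np.savez(f"f_{n}{tag}.npz",**f); return f
def load(n,tag): return dict(np.load(f"f_{n}{tag}.npz"))
def crop(f,x0,y0,x1,y1,s,name):
    im=cv2.resize(f["img"][y0:y1,x0:x1,::-1],None,fx=s,fy=s,interpolation=cv2.INTER_CUBIC)
    im=np.clip(im.astype(float)*1.6,0,255).astype(np.uint8)
    for x in range((x0+9)//10*10,x1,10):
        cv2.putText(im,str(x),(int((x-x0+.5)*s),8),0,.3,(0,255,255));cv2.line(im,(int((x-x0+.5)*s),10),(int((x-x0+.5)*s),16),(0,255,255),1)
    for y in range((y0+9)//10*10,y1,10):
        cv2.putText(im,str(y),(0,int((y-y0+.5)*s)),0,.3,(0,255,255));cv2.line(im,(20,int((y-y0+.5)*s)),(26,int((y-y0+.5)*s)),(0,255,255),1)
    cv2.imwrite(f"pics/{name}.png",im)
E
python3 - <<'E'
from h import *
t=load("top",0);s=load("side",0)
crop(t,120,80,220,155+80,7,"tc1") if 0 else crop(t,125,165,205,235,8,"tc_rod")
crop(t,200,80,300,165,7,"tc_bas")
crop(t,350,130,450,230,6,"tc_tray")
crop(s,230,115,330,190,8,"sc_rod")
crop(s,295,155,380,225,8,"sc_bas")
crop(s,265,290,365,375,7,"sc_tray")
E
```

```text
(no output)
```

View pics/tc_rod.png

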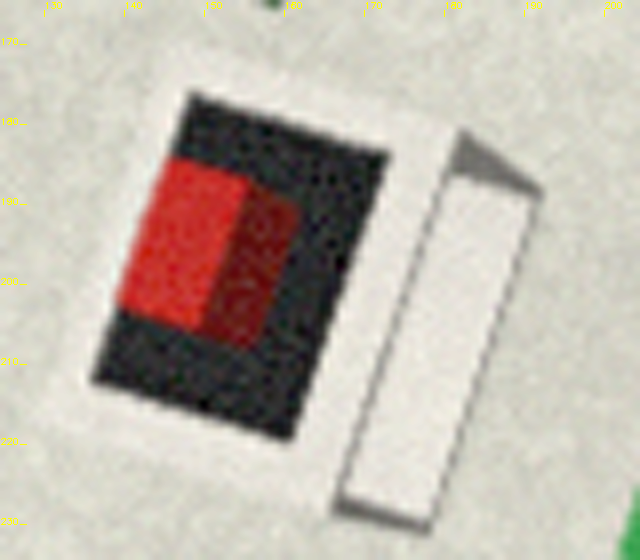

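View pics/tc_bas.png

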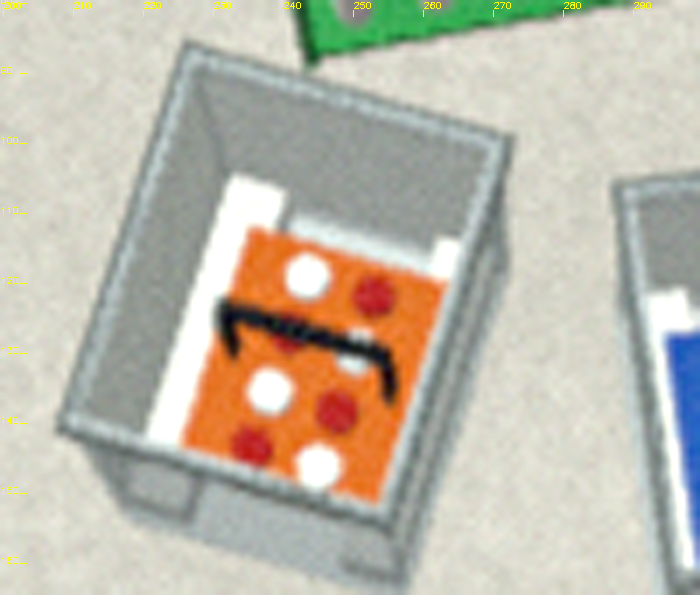

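View pics/tc_tray.png

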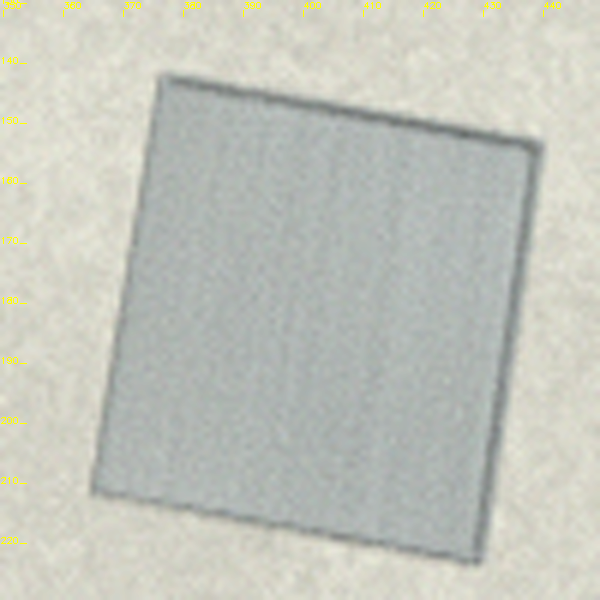

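View pics/sc_rod.png

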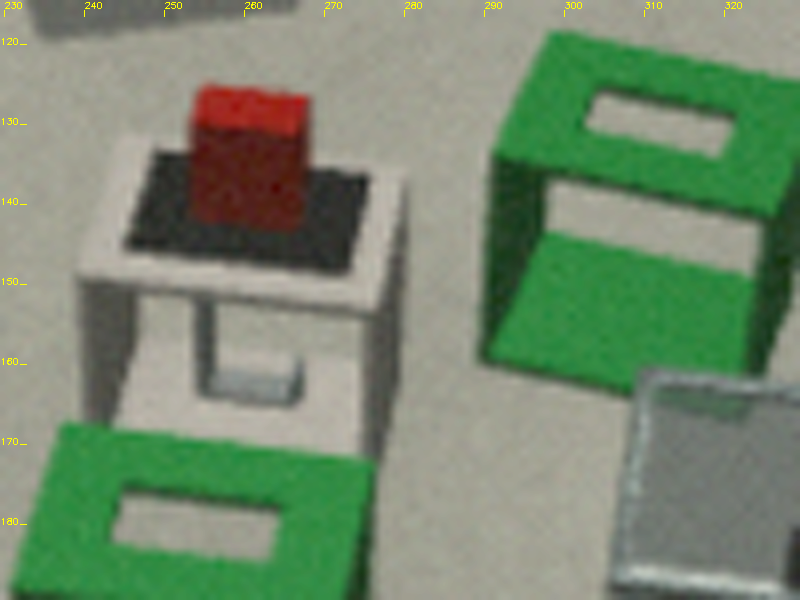

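View pics/sc_bas.png

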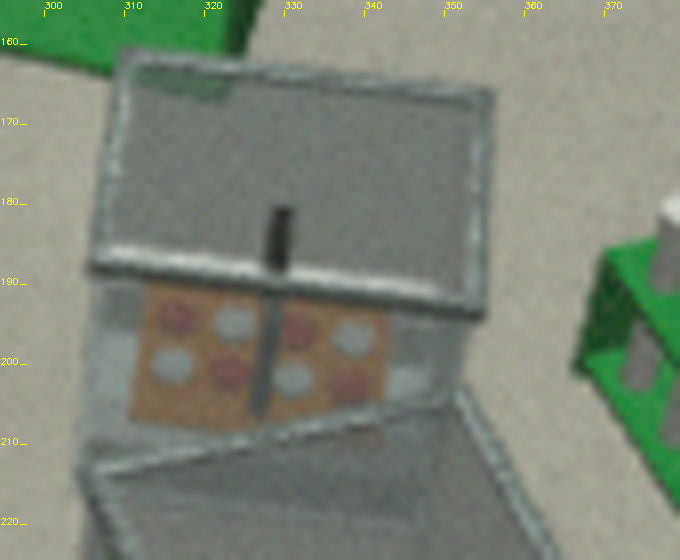

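View pics/sc_tray.png

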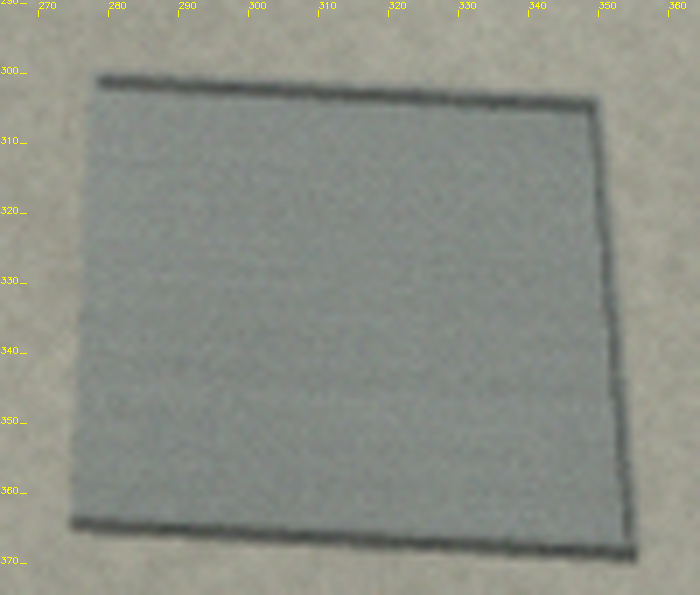

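```bash
cat >> h.py <<'E'
from scipy.optimize import least_squares
def fitpose(obs,x0,fixz=None):
    # obs: list of (frame, local xyz, uv) ; params x,y,z,yaw
    def res(p):
        c,s=np.cos(p[3]),np.sin(p[3]); M=np.array([[c,-s,0],[s,c,0],[0,0,1]])
        z=p[2] if fixz is None else fixz
        return np.concatenate([proj(f,M@np.array(l)+[p[0],p[1],z])[0]-uv for f,l,uv in obs])
    r=least_squares(res,x0,loss='soft_l1')
    return r.x,np.round(r.fun.reshape(-1,2),1)
E
cat > fit0.py <<'E'
from h import *
t=load("top",0);s=load("side",0)
def box(f,hx,hy,z,uvs): # order ++ , +-, --, -+
    return [(f,(a*hx,b*hy,z),uv) for (a,b),uv in zip([(1,1),(1,-1),(-1,-1),(-1,1)],uvs) if uv]
o=box(t,.022,.013,.025,[(145.5,184.5),(155,187.5),(148.8,206.2),(139,203)])+box(s,.022,.013,.025,[(268,127),(267.5,131.5),(254,130.5),(254.5,126)])
print("rod",*fitpose(o,[.5,.4,.144,-.3]))
o=box(t,.045,.031,-.029,[None]*4)
o=box(t,.060,.045,.115,[(145,172),(181,180.5),(165.5,228),(129,216)])+box(s,.060,.045,.115,[(280,137),(276,153.5),(239,149),(246,131.5)])
print("stand",*fitpose(o,[.5,.4,.0,-.3]))
o=box(t,.068,.056,.130,[(226,86.5),(272.3,99.5),(255,155.3),(208.5,141)])+box(s,.068,.056,.130,[(355,166),(353.5,194),(305.8,188.3),(309,161.5)])
print("tank",*fitpose(o,[.65,.1,.0,-.3]))
o=box(t,.095,.085,.012,[(377,142.5),(439.8,153.7),(429.5,223.3),(365,212)])+box(s,.095,.085,.012,[(349,304),(354.5,369),(275,364.5),(278.5,301)])
print("tray",*fitpose(o,[.4,-.3,.0,-.3]))
# handle bar top ends (outer 59+2*?): midpoint
print("bar", tri([t,s],[(243.5,126.5),(329,184.8)]))
E
python3 fit0.py
```

```text
rod [ 0.42985948  0.35711965  0.13553281 -0.27155119] [[-0.9 -0.5]
 [ 0.7 -0.4]
 [ 0.7 -0.3]
 [-0.6 -0.3]
 [-0.1  0. ]
 [-0.8  0.6]
 [-1.2  0.2]
 [-0.3 -0.3]]
stand [ 0.42895925  0.35638986 -0.00910071 -0.29060709] [[ 0.5 -2.6]
 [ 0.2 -0.2]
 [-0.7  0.5]
 [-0.4  1.2]
 [ 0.6 -1. ]
 [ 0.4  0.3]
 [ 0.1  0.4]
 [-1.2  0.5]]
tank [ 0.61495176  0.15567217 -0.00530566 -0.27888634] [[ 0.6  1.2]
 [-0.8  1. ]
 [-0.1 -1.3]
 [ 0.9 -0.2]
 [-0.4  0.5]
 [ 0.3 -1. ]
 [ 0.2 -0.8]
 [ 0.5  0. ]]
tray [ 0.49202087 -0.26315819 -0.00986044 -0.17637666] [[-0.5 -0.3]
 [-0.1 -0.1]
 [-0.   0.3]
 [ 0.1 -0.3]
 [ 0.7  0.4]
 [ 0.7 -0. ]
 [-0.7  0.2]
 [-1.6 -0.2]]
bar (array([0.61095279, 0.15138031, 0.09562536]), [[-0.0, -0.4], [-0.3, 0.1]])
```

```bash
cat >> fit0.py <<'E'
print("----")
def both(n,hx,hy,z,ut,us,x0):
    for nm,f,u in(("top",t,ut),("side",s,us)):
        p,r=fitpose(box(f,hx,hy,z,u),x0,fixz=0); print(n,nm,np.round(p[[0,1,3]],4),np.abs(r).max())
both("rod",.022,.013,.169,[(145.5,184.5),(155,187.5),(148.8,206.2),(139,203)],[(268,127),(267.5,131.5),(254,130.5),(254.5,126)],[.5,.4,0,-.3])
both("stand",.06,.045,.115,[(145,172),(181,180.5),(165.5,228),(129,216)],[(280,137),(276,153.5),(239,149),(246,131.5)],[.5,.4,0,-.3])
both("tank",.068,.056,.130,[(226,86.5),(272.3,99.5),(255,155.3),(208.5,141)],[(355,166),(353.5,194),(305.8,188.3),(309,161.5)],[.65,.1,.0,-.3])
both("tray",.095,.085,.012,[(377,142.5),(439.8,153.7),(429.5,223.3),(365,212)],[(349,304),(354.5,369),(275,364.5),(278.5,301)],[.4,-.3,.0,-.3])
E
python3 fit0.py | sed -n '/----/,$p'
```

```text
----
rod top [ 0.4279  0.3541 -0.2907] 0.9
rod side [ 0.4306  0.3467 -0.2094] 0.5
stand top [ 0.4276  0.3533 -0.2782] 2.8
stand side [ 0.4282  0.3459 -0.3255] 1.2
tank top [ 0.6137  0.1555 -0.2792] 1.3
tank side [ 0.6124  0.1489 -0.2783] 0.8
tray top [ 0.4899 -0.2603 -0.177 ] 0.9
tray side [ 0.4907 -0.2672 -0.1762] 1.8
```

```bash
cat >> h.py <<'E'
def tool(s=None):
    s=s or manip.state(); q=s["tool_rot"]; return R.from_quat([q[1],q[2],q[3],q[0]]).as_matrix(), np.array(s["tool_pos"]), s
def plan(tgt,xang=None):
    """cm and units from the measured pose; turn is meant last"""
    M,p,s=tool(); d=M.T@(np.array(tgt)-p)*100
    a=np.degrees(np.arctan2(M[1,0],M[0,0]))
    print("t",round(s["time"],2),"pos",p.round(4),"xang",a.round(2),"tilt",np.degrees(np.arccos(-M[2,2])).round(2),"F",np.round(s["contact_force"],1),"w",round(s["gripper_width"],3))
    print("tool shift cm",d.round(2), "turn units",None if xang is None else round((a-xang)/6,2))
E
python3 -c "
from h import *
plan([.428,.352,.23],90-16)"
```

```text
t 0.1 pos [0.2464 0.5737 0.2302] xang 66.75 tilt 0.11 F [ 0.7 -0.2 -0.6] w 0.999
tool shift cm [-13.21  25.44   0.04] turn units -1.21
```

```bash
python3 -m crank '[[-1.3,2.5,0,0],[-1.3,2.5,0,0],[-1.3,2.5,0,0],[-1.3,2.5,0,0],[-1.3,2.5,0,0],[-1.3,2.5,0,0],[-1.3,2.5,0,0],[-1.3,2.5,0,0],[-1.3,2.5,0,0],[-1.3,2.5,0,0]]' 1
python3 -m crank '[[0,0,0,-0.6],[0,0,0,-0.6],[0,0,0,0]]'
python3 - <<'E'
from h import *
t=grab("top",1);s=grab("side",1)
plan([.428,.352,.23],74)
M,p,_=tool()
print(proj(t,p),proj(s,p))
crop(t,100,140,220,240,6,"t1"); crop(s,210,60,320,180,5,"s1")
E
```

```text
time: 0.93
tool_pos: [0.4255, 0.3547, 0.2308]
tool_rot: [-0.0, 0.835, 0.55, -0.0]
contact_force: [-0.7, -0.1, 1.0]
gripper_width: 1.002
time: 1.18
tool_pos: [0.4252, 0.3554, 0.2307]
tool_rot: [-0.0, 0.799, 0.601, -0.001]
contact_force: [0.2, -0.6, -0.0]
gripper_width: 0.999
t 1.28 pos [0.4249 0.356  0.2309] xang 73.86 tilt 0.04 F [ 0.3 -0.8 -0.1] w 1.002
tool shift cm [-0.29  0.41  0.09] turn units -0.02
[[136.01782648 192.31178211]] [[258.71116548 110.4318767 ]]
```

View pics/t1.png

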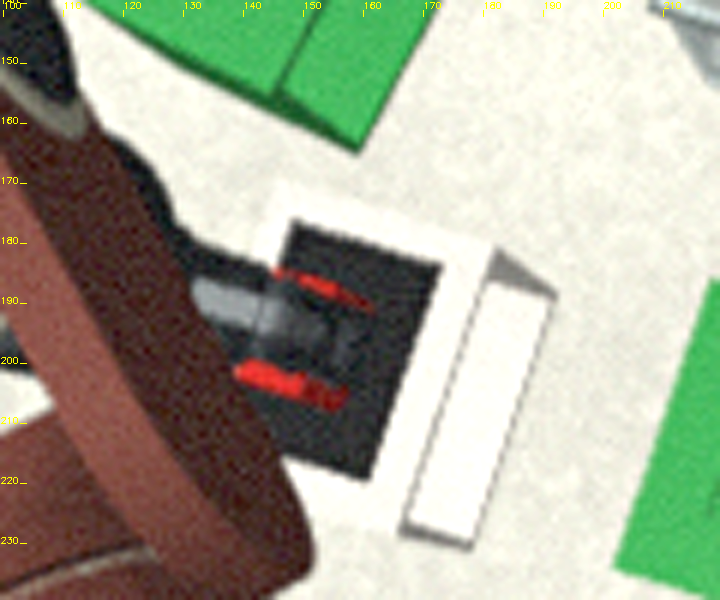

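View pics/s1.png

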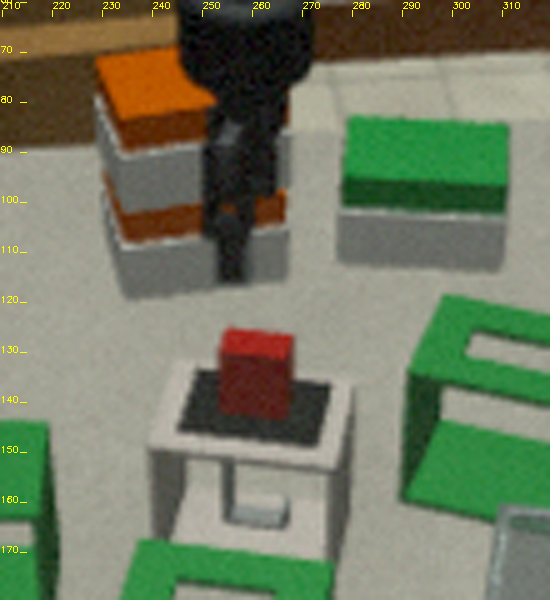

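```bash
python3 - <<'E'
from h import *
t=load("top",1);s=load("side",1)
M,p,_=tool()
for off in(-.0425,-.05,-.057):
  for yy in (-.011,.011):
    P=p+M@[off,yy,-.013]; print(off,yy,P.round(3),proj(t,P)[0].round(1),proj(s,P)[0].round(1))
E
```

```text
-0.0425 -0.011 [0.403 0.318 0.244] [151.9 202.5] [252.5 114.8]
-0.0425 0.011 [0.424 0.312 0.244] [155.4 192.1] [259.9 115.6]
-0.05 -0.011 [0.4   0.311 0.244] [155.4 203.6] [252.1 116.3]
-0.05 0.011 [0.422 0.305 0.244] [158.9 193.2] [259.5 117.1]
-0.057 -0.011 [0.398 0.304 0.244] [158.7 204.6] [251.6 117.8]
-0.057 0.011 [0.42  0.298 0.244] [162.2 194.2] [259.1 118.5]
```

```bash
python3 -m crank '[[-0.3,0.4,0.5,0],[0,0,1.8,0],[0,0,1.8,0],[0,0,1.8,0],[0,0,1.8,0],[0,0,1.4,0],[0,0,0.8,0],[0,0,0.4,0],[0,0,0,0]]'
python3 - <<'E'
from h import *
t=grab("top",2);s=grab("side",2)
plan([.429,.351,.127],74)
crop(s,210,80,320,180,6,"s2");crop(t,100,140,220,240,6,"t2")
E
```

```text
time: 2.03
tool_pos: [0.4276, 0.3518, 0.1272]
tool_rot: [-0.0, 0.799, 0.601, -0.001]
contact_force: [-0.2, 0.3, -0.2]
gripper_width: 1.001
t 2.13 pos [0.4285 0.3524 0.1291] xang 73.95 tilt 0.07 F [-0.1 -0.7 -0.2] w 0.999
tool shift cm [-0.12  0.08  0.21] turn units -0.01
```

View pics/s2.png

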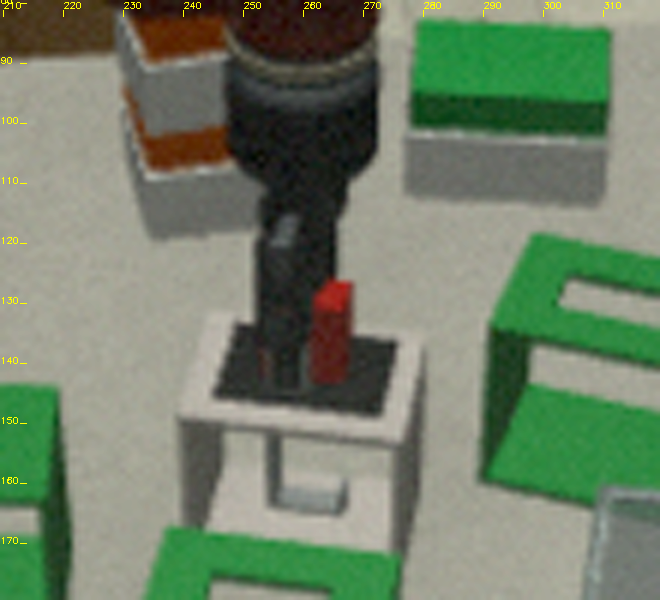

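View pics/t2.png

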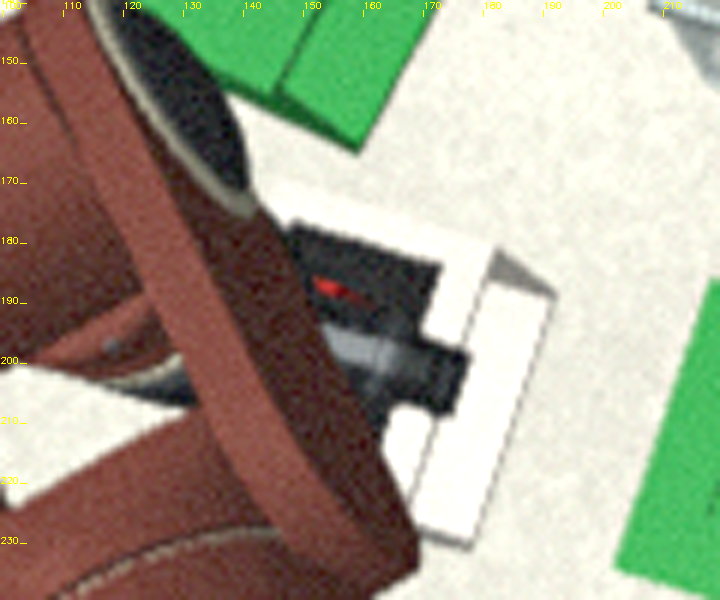

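```bash
python3 -m crank '[[0,0,0,0],[0,0,0,0],[0,0,0,0],[0,0,0,0],[0,0,0,0],[0,0,0,0],[0,0,0,0],[0,0,0,0]]' 0
python3 -c "
from h import *
plan([.429,.351,.127],74);print(manip.state()['ft_torque'])"
```

```text
time: 2.8
tool_pos: [0.4284, 0.3523, 0.1288]
tool_rot: [0.0, 0.799, 0.601, 0.0]
contact_force: [-0.3, 0.3, 2.9]
gripper_width: 0.299
t 2.8 pos [0.4284 0.3523 0.1288] xang 73.95 tilt 0.05 F [-0.3  0.3  2.9] w 0.299
tool shift cm [-0.11  0.1   0.18] turn units -0.01
[-0.0336005   0.06866831 -0.05594899]
```

```bash
python3 -m crank '[[0,0,-0.3,0],[0,0,-0.6,0],[0,0,-1.2,0],[0,0,-1.8,0],[0,0,-1.8,0],[0,0,-1.8,0],[0,0,-1.8,0],[0,0,-1.8,0],[0,0,-1.8,0],[0,0,-1.6,0]]'
python3 -m crank '[[0,0,-0.8,0],[0,0,0,0],[0,0,0,0],[0,0,0,0]]'
python3 - <<'E'
from h import *
t=grab("top",3);s=grab("side",3)
plan([.614,.152,.27],74)
crop(s,210,50,320,160,5,"s3");crop(t,80,140,220,240,5,"t3")
E
```

```text
time: 3.63
tool_pos: [0.4282, 0.3521, 0.2756]
tool_rot: [0.0, 0.799, 0.601, 0.001]
contact_force: [-0.1, -0.6, -0.8]
gripper_width: 0.299
time: 3.97
tool_pos: [0.4276, 0.3518, 0.2799]
tool_rot: [-0.0, 0.799, 0.601, -0.001]
contact_force: [-0.3, 0.7, -2.0]
gripper_width: 0.301
t 4.07 pos [0.4275 0.3517 0.2796] xang 73.95 tilt 0.16 F [-0.   0.2 -1.5] w 0.3
tool shift cm [-14.04  23.45   0.94] turn units -0.01
```

View pics/s3.png

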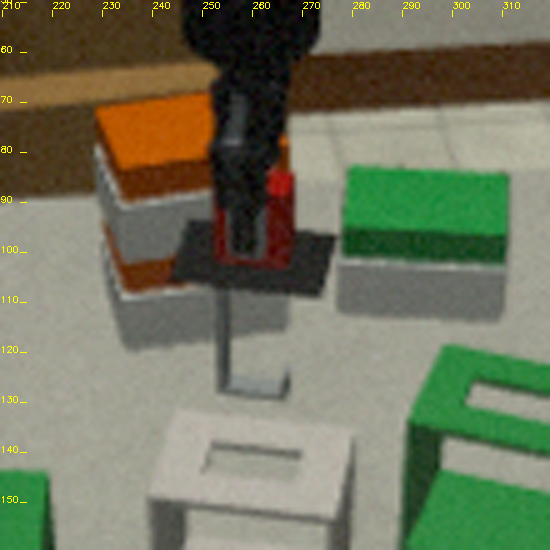

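View pics/t3.png

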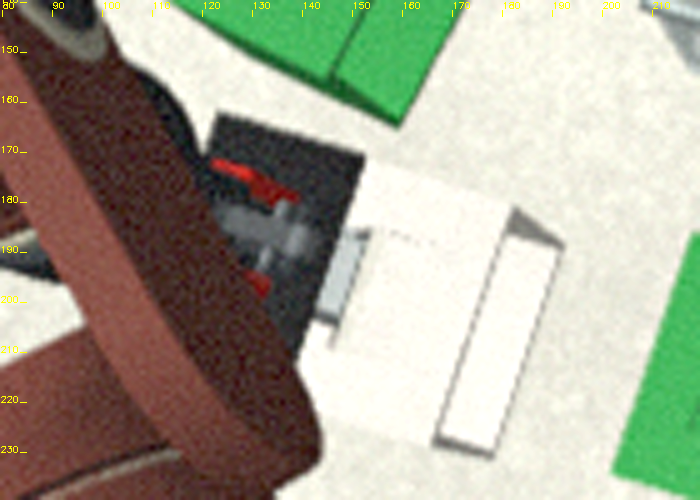

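```bash
cat > fit3.py <<'E'
from h import *
t=load("top",3);s=load("side",3)
Z=.2796+.0152
hx,hy,z=.045,.031,-.025
C=[(1,1),(1,-1),(-1,-1),(-1,1)]
ot=[(t,(hx*a,hy*b,z),u) for (a,b),u in zip(C,[(123.2,162.4),(153,171.2)])]
os=[(s,(hx*a,hy*b,z),u) for (a,b),u in zip(C,[(277,97.2),(274.4,109.4),(244.4,105.8),(247.2,93.6)])]
M,p,_=tool()
for n,o in(("top",ot),("side",os),("both",ot+os)):
    q,r=fitpose(o,[.43,.35,0,-.28],fixz=Z); print(n,q[[0,1,3]].round(4),"rel tool",((q[:2]-p[:2])*1000).round(1),np.abs(r).max())
q,r=fitpose(ot+os,[.43,.35,Z,-.28]);print(q.round(4))
E
python3 fit3.py
```

```text
top [ 0.4264  0.3524 -0.2801] rel tool [-1.1  0.7] 0.1
side [ 0.4298  0.3451 -0.2754] rel tool [ 2.3 -6.6] 0.8
both [ 0.4282  0.3499 -0.2487] rel tool [ 0.7 -1.9] 1.6
[ 0.4294  0.3556  0.2873 -0.2867]
```

```bash
python3 - <<'E'
from h import *
t=load("top",0);s=load("side",0)
for u in[(231.5,123.8),(254.5,129.8),(243,126.8)]: print(at(t,u,.083).round(4))
print("tankpred bar in side:",proj(s,[.6137,.1485,.083]),proj(s,[.6137+.0083,.1485+.029,.083]),proj(s,[.6137-.0083,.1485-.029,.083]))
c,si=np.cos(-.28),np.sin(-.28)
tgt=np.array([.6140,.1552])-[-.0011,.0007]
e=tgt+.034*np.array([-c,-si]); print(e); plan([e[0],e[1],.275],90-16.04)
E
```

```text
[0.6208 0.1824 0.083 ]
[0.606  0.1252 0.083 ]
[0.6134 0.1538 0.083 ]
tankpred bar in side: [[329.32683386 188.47250521]] [[329.90736409 181.48958586]] [[328.72815279 195.67375233]]
[0.58242412 0.16389609]
t 4.07 pos [0.4275 0.3517 0.2796] xang 73.95 tilt 0.16 F [-0.   0.2 -1.5] w 0.3
tool shift cm [-13.77  20.08   0.45] turn units -0.0
```

```bash
python3 -m crank '[[-0.5,0.7,0,0],[-1.0,1.5,0,0],[-1.2,1.8,0,0],[-1.2,1.8,0,0],[-1.2,1.8,0,0],[-1.2,1.8,0,0],[-1.2,1.8,0,0],[-1.2,1.8,0,0],[-1.2,1.8,0,0],[-1.2,1.7,0,0]]'
python3 -m crank '[[-1.2,1.6,0.2,0],[-0.9,1.1,0.2,0],[-0.4,0.5,0,0],[0,0,0,0],[0,0,0,0]]'
python3 - <<'E'
from h import *
t=grab("top",4);s=grab("side",4)
plan([.582,.163,.24],74)
crop(s,270,60,380,220,4.5,"s4");crop(t,180,60,300,170,6,"t4")
E
```

```text
time: 4.9
tool_pos: [0.5567, 0.1981, 0.2805]
tool_rot: [-0.0, 0.799, 0.601, -0.001]
contact_force: [-0.3, 0.4, -0.8]
gripper_width: 0.296
time: 5.32
tool_pos: [0.5796, 0.1671, 0.277]
tool_rot: [-0.0, 0.799, 0.601, -0.0]
contact_force: [-0.1, 0.7, -1.0]
gripper_width: 0.299
t 5.42 pos [0.5794 0.1677 0.2774] xang 74.01 tilt 0.02 F [ 0.2 -0.3 -1.3] w 0.297
tool shift cm [-0.38  0.38  3.74] turn units 0.0
```

View pics/s4.png

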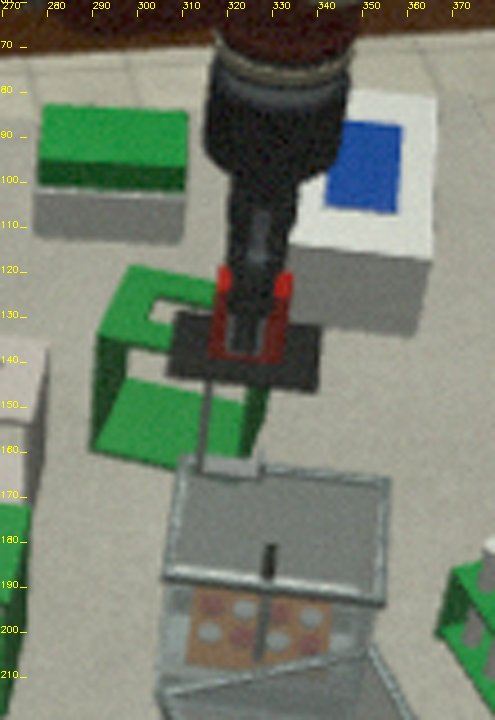

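View pics/t4.png

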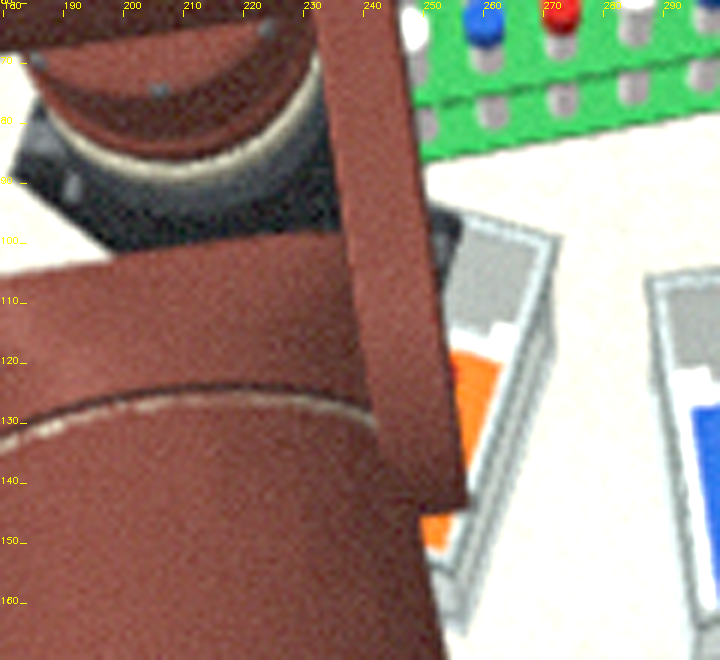

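```bash
python3 -m crank '[[-0.2,0.2,0,0],[-0.2,0.2,0.5,0],[0,0,1,0],[0,0,1,0],[0,0,1,0],[0,0,1,0],[0,0,0.5,0],[0,0,0,0],[0,0,0,0]]'
python3 - <<'E'
from h import *
s=grab("side",5)
plan([.582,.163,.163],74)
crop(s,280,110,370,220,6,"s5")
E
```

```text
time: 6.17
tool_pos: [0.5823, 0.162, 0.2266]
tool_rot: [-0.0, 0.799, 0.601, -0.0]
contact_force: [0.4, 0.2, -1.0]
gripper_width: 0.302
t 6.22 pos [0.5827 0.162  0.2275] xang 73.95 tilt 0.02 F [-0.4  0.9 -0.7] w 0.295
tool shift cm [ 0.07 -0.1   6.45] turn units -0.01
```

View pics/s5.png

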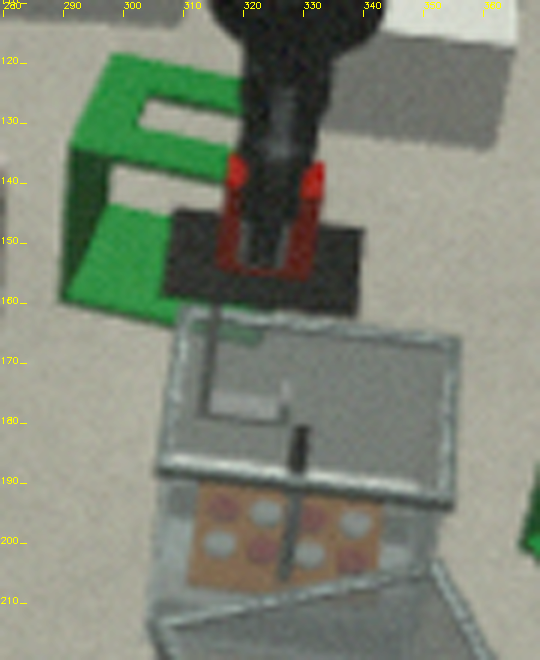

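```bash
python3 -m crank '[[0,0,0.5,0],[0,0,0.9,0],[0,0,0.9,0],[0,0,0.9,0],[0,0,0.9,0],[0,0,0.9,0],[0,0,0.9,0],[0,0,0.5,0],[0,0,0,0],[0,0,0,0]]'
python3 - <<'E'
from h import *
s=grab("side",6)
plan([.582,.163,.163],74)
crop(s,290,150,370,225,7,"s6")
E
```

```text
time: 7.05
tool_pos: [0.5824, 0.162, 0.1629]
tool_rot: [-0.0, 0.799, 0.601, -0.0]
contact_force: [-0.5, 1.1, -2.5]
gripper_width: 0.299
t 7.1 pos [0.5828 0.162  0.1636] xang 73.95 tilt 0.03 F [-0.4  0.6 -1.1] w 0.3
tool shift cm [ 0.07 -0.11  0.06] turn units -0.01
```

View pics/s6.png

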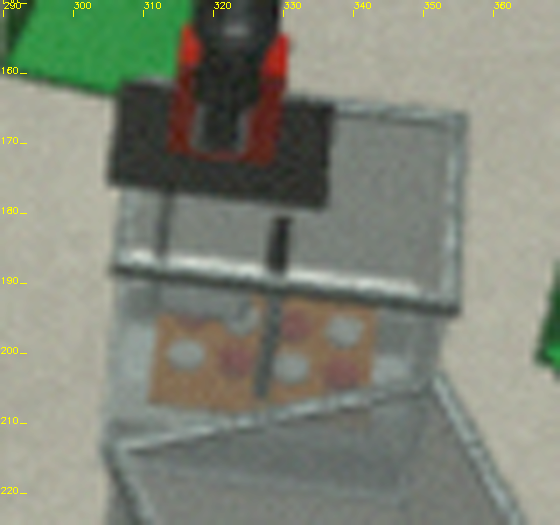

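```bash
python3 -m crank '[[0,0.3,0,0],[0,0.5,0,0],[0,0.5,0,0],[0,0.5,0,0],[0.1,0.5,0,0],[0.1,0.5,0,0],[0,0.5,0,0],[0,0,0,0],[0,0,0,0]]'
python3 - <<'E'
from h import *
s=grab("side",7)
plan([.6151,.1545,.163],74)
crop(s,290,150,370,225,7,"s7")
E
```

```text
time: 7.85
tool_pos: [0.6151, 0.1547, 0.1632]
tool_rot: [-0.0, 0.799, 0.601, -0.0]
contact_force: [-0.5, 0.0, -2.0]
gripper_width: 0.298
t 7.9 pos [0.6148 0.1547 0.1631] xang 73.94 tilt 0.03 F [-0.8  0.1 -1.7] w 0.291
tool shift cm [-0.01  0.03  0.01] turn units -0.01
```

View pics/s7.png

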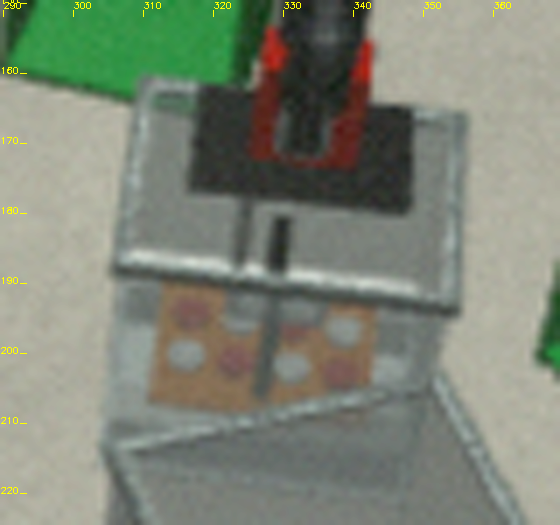

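```bash
python3 -m crank '[[0,0,-0.3,0],[0,0,-0.5,0],[0,0,-0.5,0],[0,0,-0.3,0],[0,0,-0.3,0],[0,0,-0.3,0],[0,0,-0.4,0],[0,0,-0.5,0],[0,0,-0.5,0],[0,0,-0.4,0]]'
python3 -m crank '[[0,0,0,0],[0,0,0,0]]'
python3 - <<'E'
from h import *
s=grab("side",8)
plan([.6151,.1545,.34],74)
crop(s,290,120,370,225,6,"s8")
E
```

```text
time: 8.73
tool_pos: [0.6148, 0.1548, 0.2038]
tool_rot: [-0.0, 0.799, 0.601, 0.0]
contact_force: [0.1, -0.0, -3.3]
gripper_width: 0.298
time: 8.9
tool_pos: [0.6151, 0.1548, 0.2038]
tool_rot: [0.0, 0.799, 0.601, 0.0]
contact_force: [0.6, -0.1, -4.0]
gripper_width: 0.296
t 8.95 pos [0.6148 0.1548 0.2033] xang 73.95 tilt 0.0 F [ 0.2 -0.2 -3.6] w 0.298
tool shift cm [ -0.02   0.04 -13.67] turn units -0.01
```

View pics/s8.png

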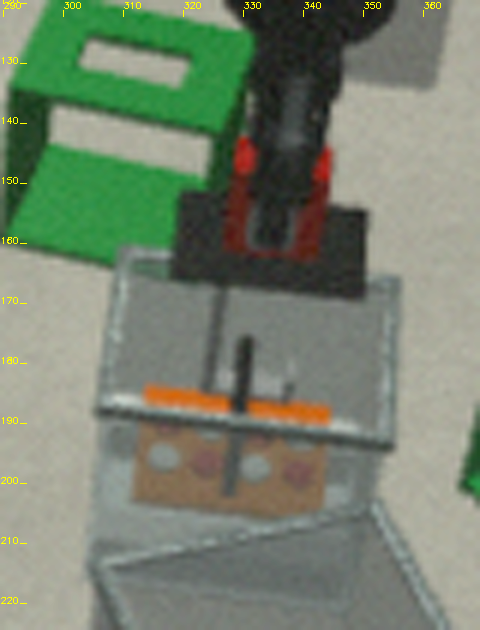

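```bash
python3 -m crank '[[0,0,-0.3,0],[0,0,-0.6,0],[0,0,-0.9,0],[0,0,-1.1,0],[0,0,-1.1,0],[0,0,-1.1,0],[0,0,-1.1,0],[0,0,-1.1,0],[0,0,-1.1,0],[0,0,-1.1,0]]'
python3 -m crank '[[0,0,-1.1,0],[0,0,-1.1,0],[0,0,-1.1,0],[0,0,-0.9,0],[0,0,-0.6,0],[0,0,-0.3,0],[0,0,0,0],[0,0,0,0]]'
python3 - <<'E'
from h import *
s=grab("side",9)
plan([.4905,-.261,.34],74)
crop(s,280,40,390,200,4.5,"s9")
E
```

```text
time: 9.78
tool_pos: [0.6148, 0.1548, 0.2996]
tool_rot: [0.0, 0.799, 0.601, 0.0]
contact_force: [0.3, 0.3, -2.8]
gripper_width: 0.294
time: 10.45
tool_pos: [0.6147, 0.1548, 0.3489]
tool_rot: [-0.0, 0.799, 0.601, -0.0]
contact_force: [-0.5, -0.3, -4.0]
gripper_width: 0.295
t 10.5 pos [0.6146 0.1547 0.3484] xang 73.95 tilt 0.08 F [ 0.5  0.2 -3.7] w 0.298
tool shift cm [-43.38  -0.43   0.87] turn units -0.01
```

View pics/s9.png

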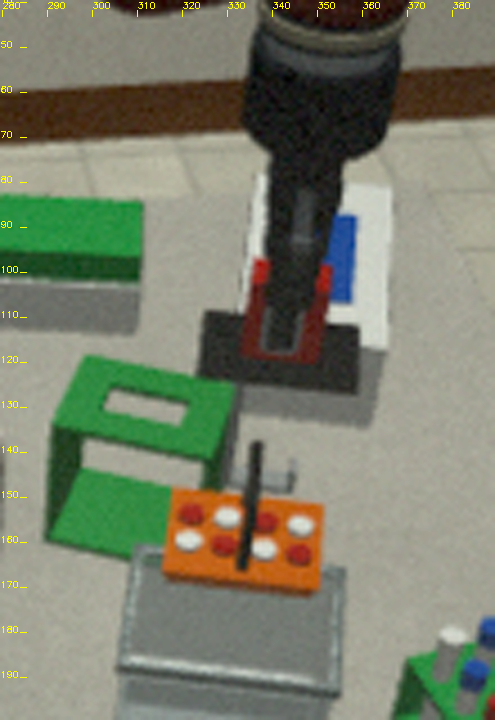

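```bash
python3 -m crank '[[-0.2,0,0,0],[-0.4,0,0,0],[-0.6,0,0,0],[-0.8,0,0,0],[-1.0,0,0,0],[-1.2,0,0,0],[-1.4,0,0,0],[-1.5,0,0,0],[-1.5,0,0,0],[-1.5,0,0,0]]'
python3 -m crank '[[-1.5,0,0,0],[-1.5,0,0,0],[-1.5,0,0,0],[-1.5,0,0,0],[-1.5,0,0,0],[-1.5,0,0,0],[-1.5,0,0,0],[-1.5,0,0,0],[-1.5,0,0,0],[-1.5,0,0,0]]'
python3 -m crank '[[-1.5,0,0,0],[-1.5,0,0,0],[-1.5,0,0,0],[-1.5,0,0,0],[-1.5,0,0,0],[-1.5,0,0,0],[-1.4,-0.1,0,0],[-1.2,-0.1,0,0],[-1.1,-0.1,0,0],[-1.0,-0.1,0,0]]'
python3 -m crank '[[-0.8,0,0,0],[-0.6,0,0,0],[-0.4,0,0,0],[-0.2,0,0,0],[0,0,0,0],[0,0,0,0],[0,0,0,0]]'
python3 - <<'E'
from h import *
s=grab("side",10);t=grab("top",10)
plan([.491,-.261,.19],74)
crop(s,220,190,400,390,3,"s10");crop(t,330,100,470,240,4,"t10")
E
```

```text
time: 11.33
tool_pos: [0.5863, 0.0559, 0.3494]
tool_rot: [0.0, 0.799, 0.601, 0.0]
contact_force: [-0.3, -0.6, -3.6]
gripper_width: 0.297
time: 12.17
tool_pos: [0.5446, -0.0881, 0.3495]
tool_rot: [0.0, 0.799, 0.601, 0.0]
contact_force: [0.2, 0.5, -2.9]
gripper_width: 0.294
time: 13.0
tool_pos: [0.503, -0.2181, 0.3494]
tool_rot: [0.0, 0.799, 0.601, 0.0]
contact_force: [0.2, -0.5, -2.3]
gripper_width: 0.298
time: 13.58
tool_pos: [0.4983, -0.2358, 0.3493]
tool_rot: [-0.0, 0.799, 0.602, 0.0]
contact_force: [-0.6, -0.2, -3.1]
gripper_width: 0.302
t 13.68 pos [ 0.4983 -0.2358  0.3493] xang 73.99 tilt 0.01 F [-0.6 -0.3 -3.7] w 0.299
tool shift cm [-2.620e+00 -1.000e-02  1.593e+01] turn units -0.0
```

View pics/s10.png

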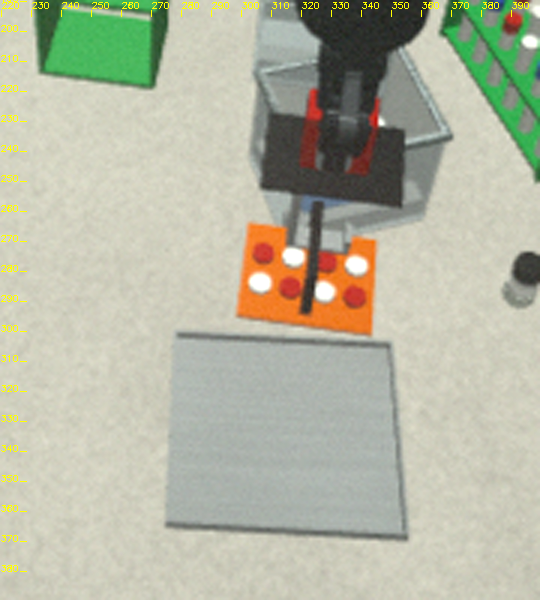

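View pics/t10.png

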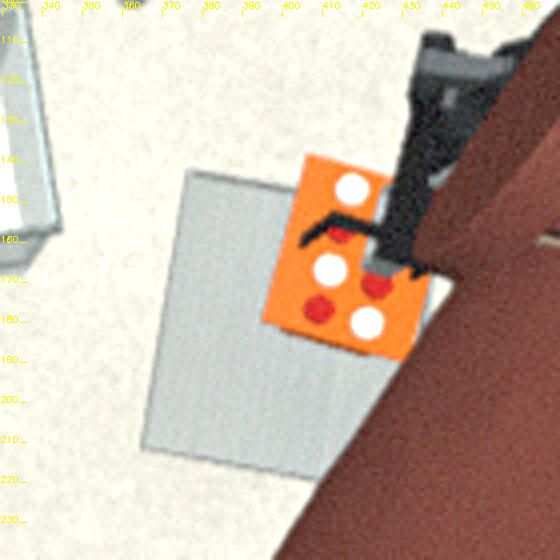

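```bash
python3 -m crank '[[-0.3,0,0.2,0],[-0.5,0,0.5,0],[-0.6,0,0.8,0],[-0.6,0,1.1,0],[-0.4,0,1.4,0],[-0.2,0,1.5,0],[0,0,1.5,0],[0,0,1.5,0],[0,0,1.5,0],[0,0,1.4,0]]'
python3 -m crank '[[0,0,1.2,0],[0,0,1.0,0],[0,0,0.8,0],[0,0,0.6,0],[0,0,0.4,0],[0,0,0.2,0],[0,0,0,0],[0,0,0,0]]'
python3 - <<'E'
from h import *
s=grab("side",11);t=grab("top",11)
plan([.491,-.261,.177],74)
crop(s,220,230,400,390,3.5,"s11");crop(t,350,120,450,240,5,"t11")
E
```

```text
time: 14.52
tool_pos: [0.4901, -0.2611, 0.2324]
tool_rot: [-0.001, 0.799, 0.601, -0.0]
contact_force: [-0.1, -0.3, -3.9]
gripper_width: 0.296
time: 15.18
tool_pos: [0.4913, -0.2614, 0.1939]
tool_rot: [0.001, 0.799, 0.602, 0.0]
contact_force: [0.1, -0.6, -3.8]
gripper_width: 0.295
t 15.28 pos [ 0.4914 -0.2614  0.1942] xang 73.95 tilt 0.09 F [ 0.7 -0.  -3.7] w 0.297
tool shift cm [ 0.03 -0.05  1.72] turn units -0.01
```

View pics/s11.png

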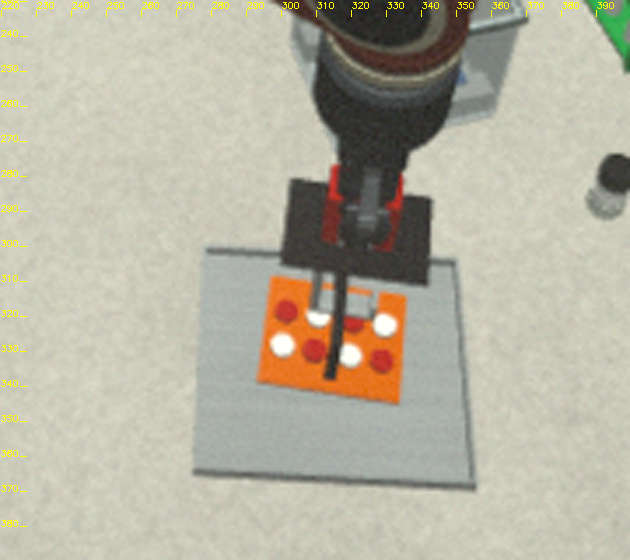

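View pics/t11.png

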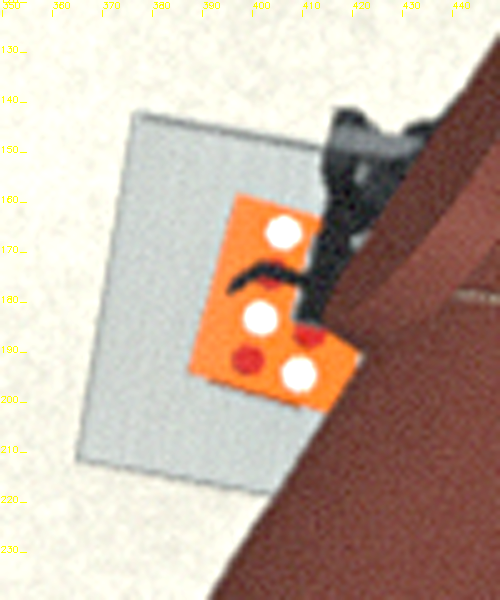

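```bash
python3 -m crank '[[0,0,0.2,0],[0,0,0.2,0],[0,0,0.2,0],[0,0,0.2,0],[0,0,0.2,0],[0,0,0.2,0],[0,0,0.15,0],[0,0,0.15,0],[0,0,0.15,0],[0,0,0.15,0]]'
python3 -m crank '[[0,0,0.15,0],[0,0,0.15,0],[0,0,0.15,0],[0,0,0.15,0],[0,0,0.2,0],[0,0,0.2,0],[0,0,0.2,0],[0,0,0.2,0],[0,0,0,0],[0,0,0,0]]'
python3 - <<'E'
from h import *
s=grab("side",12)
plan([.491,-.261,.156],74)
crop(s,260,260,370,380,5,"s12")
E
```

```text
time: 16.12
tool_pos: [0.4912, -0.2613, 0.1756]
tool_rot: [0.0, 0.799, 0.601, 0.0]
contact_force: [0.6, 0.1, -1.5]
gripper_width: 0.295
time: 16.95
tool_pos: [0.4909, -0.2611, 0.161]
tool_rot: [-0.0, 0.799, 0.601, -0.0]
contact_force: [-0.4, 1.0, -2.2]
gripper_width: 0.298
t 17.0 pos [ 0.491  -0.2612  0.1613] xang 73.95 tilt 0.0 F [ 0.6 -0.2 -1. ] w 0.298
tool shift cm [ 0.02 -0.    0.53] turn units -0.01
```

View pics/s12.png

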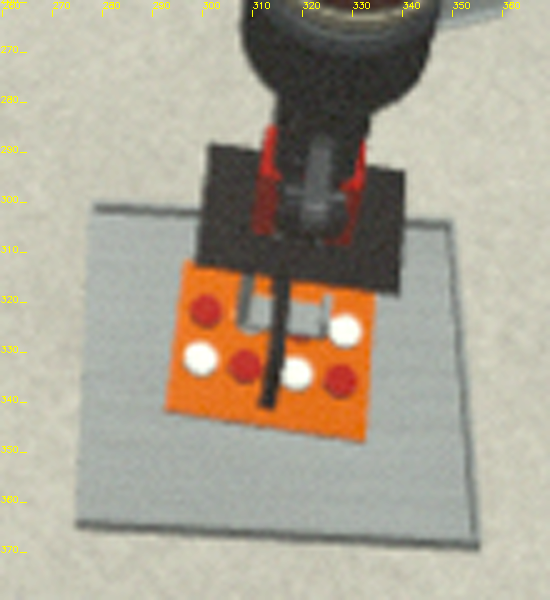

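```bash
python3 -m crank '[[0,0,0.3,0],[0,0,0.3,0],[0,0,0,0],[0,-0.3,0,0],[0,-0.5,0,0],[0,-0.6,0,0],[0,-0.6,0,0],[0,-0.6,0,0],[0,-0.6,0,0],[0,-0.5,0,0]]'
python3 -m crank '[[0,-0.3,0,0],[0,0,0,0],[0,0,0,0]]'
python3 - <<'E'
from h import *
s=grab("side",13)
plan([.491,-.261,.156],74)
crop(s,260,260,370,380,5,"s13")
E
```

```text
time: 17.83
tool_pos: [0.4547, -0.2507, 0.1554]
tool_rot: [0.0, 0.799, 0.601, 0.0]
contact_force: [-0.2, -0.6, -1.7]
gripper_width: 0.301
time: 18.08
tool_pos: [0.4525, -0.2502, 0.1555]
tool_rot: [0.0, 0.799, 0.601, 0.0]
contact_force: [0.0, -0.4, -0.4]
gripper_width: 0.299
t 18.13 pos [ 0.4526 -0.2502  0.1554] xang 73.94 tilt 0.03 F [ 0.2 -0.4 -1.2] w 0.296
tool shift cm [ 0.03  3.98 -0.05] turn units -0.01
```

View pics/s13.png

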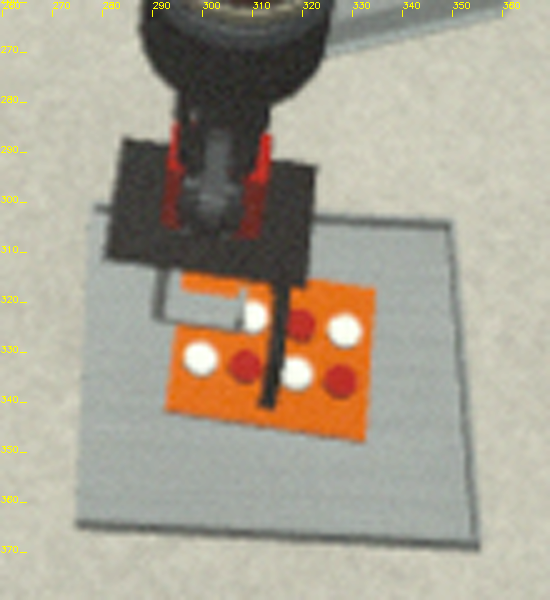

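```bash
python3 -m crank '[[0,0,-0.5,0],[0,0,-1.0,0],[0,0,-1.4,0],[0,0,-1.6,0],[0,0,-1.8,0],[0,0,-1.8,0],[0,0,-1.8,0],[0,0,-1.6,0],[0,0,-1.0,0],[0,0,-0.5,0]]'
python3 - <<'E'
from h import *
s=grab("side",14);t=grab("top",14)
plan([.4284,.3523,.29],73.95)
crop(s,260,240,370,380,4.5,"s14");crop(t,340,130,460,230,5,"t14")
E
```

```text
time: 18.97
tool_pos: [0.4533, -0.2507, 0.2883]
tool_rot: [0.002, 0.799, 0.602, 0.001]
contact_force: [0.3, -0.5, -0.4]
gripper_width: 0.302
t 19.07 pos [ 0.453  -0.2504  0.2866] xang 73.95 tilt 0.12 F [ 0.3 -0.3 -1.9] w 0.297
tool shift cm [ 57.24 -19.02  -0.42] turn units 0.0
```

View pics/s14.png

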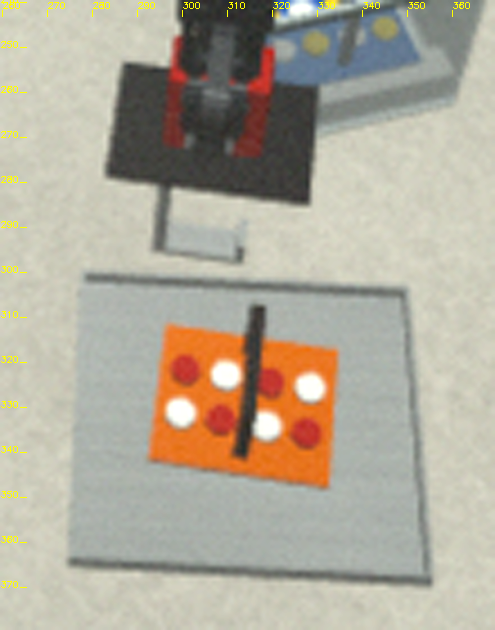

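View pics/t14.png

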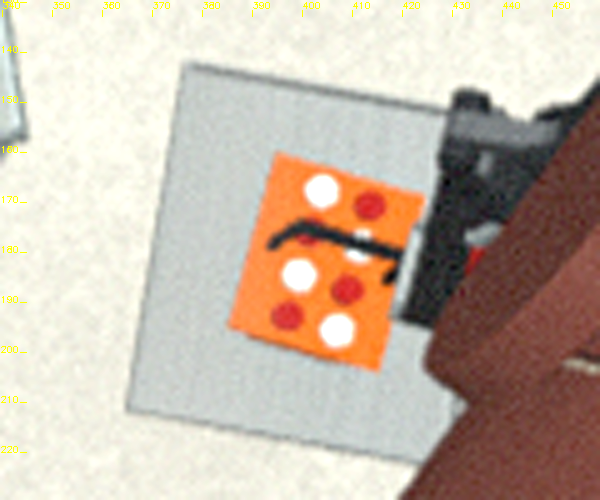

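```bash
python3 -m crank '[[0.8,-0.3,0,0],[1.5,-0.5,0,0],[2.1,-0.7,0,0],[2.1,-0.7,0,0],[2.1,-0.7,0,0],[2.1,-0.7,0,0],[2.1,-0.7,0,0],[2.1,-0.7,0,0],[2.1,-0.7,0,0],[2.1,-0.7,0,0]]'
python3 -m crank '[[2.1,-0.7,0,0],[2.1,-0.7,0,0],[2.1,-0.7,0,0],[2.1,-0.7,0,0],[2.1,-0.7,0,0],[2.1,-0.7,0,0],[2.1,-0.7,0,0],[2.1,-0.7,0,0],[2.1,-0.7,0,0],[2.1,-0.7,0,0]]'
python3 -m crank '[[2.1,-0.7,0,0],[2.1,-0.7,0,0],[2.1,-0.7,0,0],[2.1,-0.7,0,0],[2.1,-0.7,0,0],[2.1,-0.7,0,0],[1.8,-0.5,0,0],[1.2,-0.4,0,0],[0.6,-0.2,0,0],[0,0,0,0]]'
python3 -c "
from h import *
plan([.4284,.3523,.26],73.95)"
```

```text
time: 19.9
tool_pos: [0.4427, -0.0465, 0.2839]
tool_rot: [-0.001, 0.799, 0.602, -0.0]
contact_force: [0.1, 0.4, -1.2]
gripper_width: 0.297
time: 20.73
tool_pos: [0.4329, 0.1742, 0.2839]
tool_rot: [-0.001, 0.799, 0.602, -0.001]
contact_force: [0.5, -0.7, -1.1]
gripper_width: 0.296
time: 21.57
tool_pos: [0.4274, 0.3435, 0.2845]
tool_rot: [-0.0, 0.798, 0.602, -0.001]
contact_force: [-0.3, 0.0, -1.5]
gripper_width: 0.301
t 21.57 pos [0.4274 0.3435 0.2845] xang 74.06 tilt 0.1 F [-0.3  0.  -1.5] w 0.301
tool shift cm [ 0.88 -0.15  2.45] turn units 0.02
```

```bash
python3 -m crank '[[0.5,-0.1,0.5,0],[0.4,0,1,0],[0,0,1,0],[0,0,0.5,0],[0,0,0,0],[0,0,0,0]]'
python3 - <<'E'
from h import *
s=grab("side",15);t=grab("top",15)
plan([.4284,.3523,.129],73.95)
crop(s,220,60,310,190,5,"s15");crop(t,110,150,220,240,5,"t15")
E
```

```text
time: 22.07
tool_pos: [0.4298, 0.3509, 0.2543]
tool_rot: [-0.0, 0.799, 0.601, -0.001]
contact_force: [-0.5, 0.2, -1.6]
gripper_width: 0.295
t 22.17 pos [0.4303 0.3514 0.2556] xang 73.92 tilt 0.03 F [-0.1 -0.5 -1.5] w 0.296
tool shift cm [ 0.03 -0.21 12.66] turn units -0.0
```

View pics/s15.png

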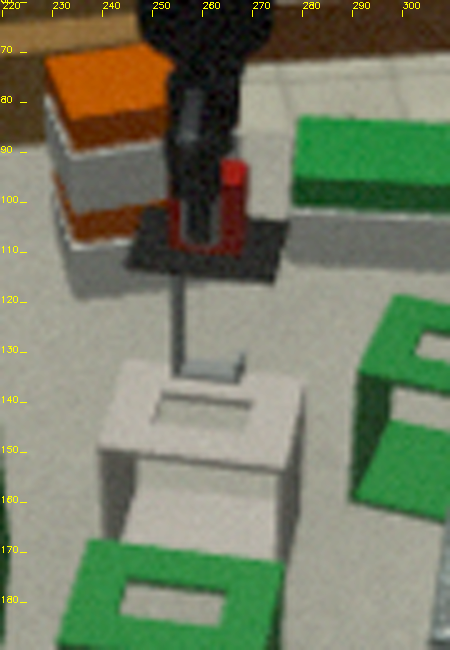

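View pics/t15.png

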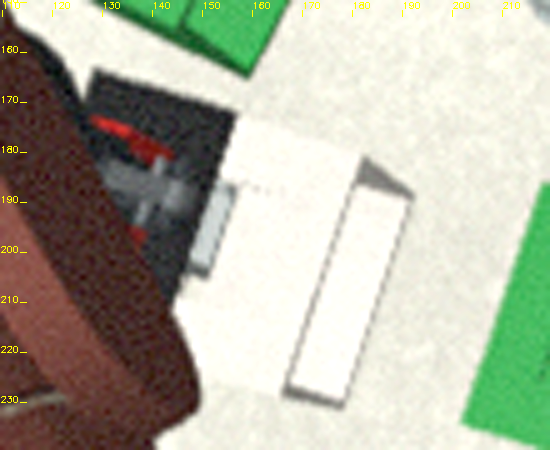

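```bash
python3 -m crank '[[0,-0.2,0.3,0],[0,0,0.6,0],[0,0,0.7,0],[0,0,0.7,0],[0,0,0.7,0],[0,0,0,0]]'
python3 -c "
from h import *
plan([.4284,.3523,.129],73.95)"
python3 -m crank '[[0,0,0.6,0],[0,0,1.1,0],[0,0,1.2,0],[0,0,1.2,0],[0,0,1.2,0],[0,0,1.0,0],[0,0,0.8,0],[0,0,0.6,0],[0,0,0.4,0],[0,0,0,0]]'
python3 -c "
from h import *
plan([.4284,.3523,.129],73.95)"
```

```text
time: 22.67
tool_pos: [0.4271, 0.3515, 0.2226]
tool_rot: [-0.0, 0.799, 0.601, -0.002]
contact_force: [0.6, -1.1, -1.8]
gripper_width: 0.297
t 22.67 pos [0.4271 0.3515 0.2226] xang 73.95 tilt 0.23 F [ 0.6 -1.1 -1.8] w 0.297
tool shift cm [0.15 0.13 9.36] turn units 0.0
time: 23.5
tool_pos: [0.4277, 0.3519, 0.1432]
tool_rot: [-0.0, 0.799, 0.601, -0.001]
contact_force: [0.3, -0.2, -2.2]
gripper_width: 0.297
t 23.5 pos [0.4277 0.3519 0.1432] xang 73.95 tilt 0.09 F [ 0.3 -0.2 -2.2] w 0.297
tool shift cm [0.06 0.06 1.42] turn units -0.0
```

No contact on the way through the slot; lowering the last 14 mm slowly.

```bash
python3 -m crank '[[0,0,0.3,0],[0,0,0.3,0],[0,0,0.3,0],[0,0,0.2,0],[0,0,0.15,0],[0,0,0.1,0],[0,0,0.05,0],[0,0,0,0],[0,0,0,0]]'
python3 - <<'E'
from h import *
s=grab("side",16)
plan([.4284,.3523,.129],73.95)
crop(s,220,80,310,190,5,"s16")
E
```

```text
time: 24.25
tool_pos: [0.4282, 0.3522, 0.1304]
tool_rot: [0.0, 0.799, 0.601, 0.0]
contact_force: [-0.7, 0.4, -1.9]
gripper_width: 0.3
t 24.3 pos [0.4282 0.3522 0.1305] xang 73.95 tilt 0.02 F [ 0.1  0.2 -1.6] w 0.294
tool shift cm [0.02 0.02 0.15] turn units -0.0
```

View pics/s16.png

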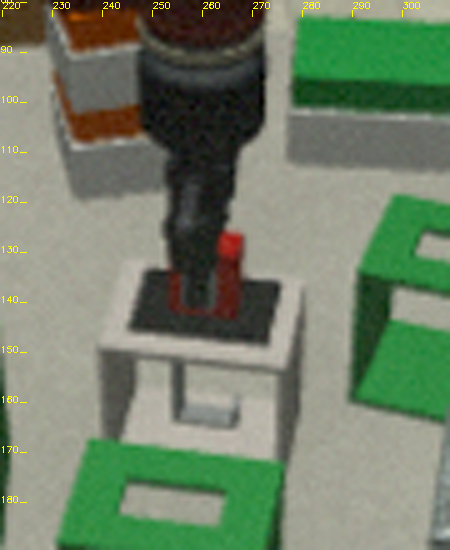

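Still carrying the rod's weight, about 1.5 mm above seating. I'll lower it the last bit, then open.

```bash
python3 -m crank '[[0,0,0.1,0],[0,0,0.1,0],[0,0,0,0],[0,0,0,0]]'
python3 -m crank '[[0,0,0,0],[0,0,0,0],[0,0,0,0],[0,0,0,0],[0,0,0,0],[0,0,0,0],[0,0,0,0]]' 1
```

```text
time: 24.63
tool_pos: [0.4284, 0.3523, 0.1288]
tool_rot: [0.0, 0.799, 0.601, 0.0]
contact_force: [0.3, 0.3, 0.7]
gripper_width: 0.299
time: 25.22
tool_pos: [0.4281, 0.3521, 0.1283]
tool_rot: [-0.0, 0.799, 0.601, -0.0]
contact_force: [-0.8, -0.1, -0.5]
gripper_width: 0.996
```

```bash
python3 -m crank '[[0,0,-0.4,0],[0,0,-1,0],[0,0,-1.5,0],[0,0,-1.8,0],[0,0,-1.8,0],[0,0,-1.8,0],[0,0,-1.8,0],[0,0,-1.5,0],[0,0,-1,0],[0,0,0,0]]'
python3 -m crank '[[1.5,-2.2,0,0],[1.5,-2.2,0,0],[1.5,-2.2,0,0],[1.5,-2.2,0,0],[1.5,-2.2,0,0],[1.5,-2.2,0,0],[1.5,-2.2,0,0],[1.0,-1.5,0,0],[0,0,0,0],[0,0,0,0]]'
python3 - <<'E'
from h import *
s=grab("side",17);t=grab("top",17)
plan([.4284,.3523,.129],73.95)
cv2.imwrite("pics/t17.png",t["img"][:,:,::-1]); crop(s,220,100,380,380,2.1,"s17"); crop(t,125,165,205,235,8,"t17r"); crop(s,230,115,330,190,7,"s17r"); crop(t,280,90,450,230,4.5,"t17b")
E
```

```text
time: 26.05
tool_pos: [0.4293, 0.3529, 0.2583]
tool_rot: [0.0, 0.799, 0.601, 0.003]
contact_force: [0.0, -0.3, 0.5]
gripper_width: 0.999
time: 26.88
tool_pos: [0.2967, 0.5093, 0.2532]
tool_rot: [0.0, 0.798, 0.602, -0.001]
contact_force: [0.3, -0.2, -0.4]
gripper_width: 1.004
t 26.98 pos [0.2978 0.5087 0.2536] xang 73.93 tilt 0.07 F [0.2 0.8 0.1] w 1.003
tool shift cm [-11.39  16.88  12.48] turn units -0.0
```

View pics/t17.png

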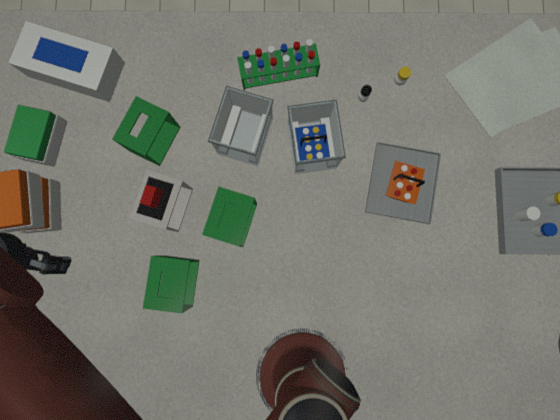

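View pics/s17.png

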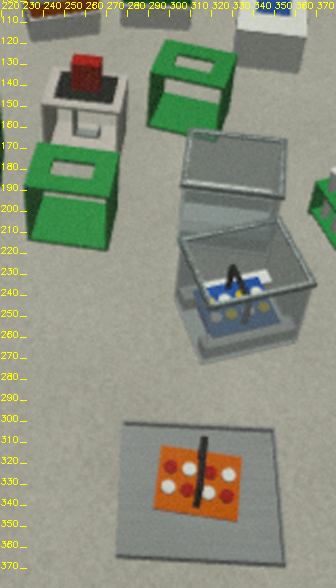

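View pics/t17r.png

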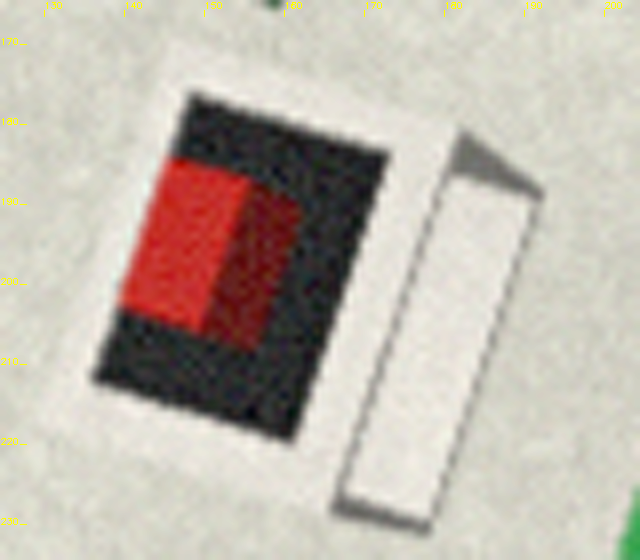

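View pics/s17r.png

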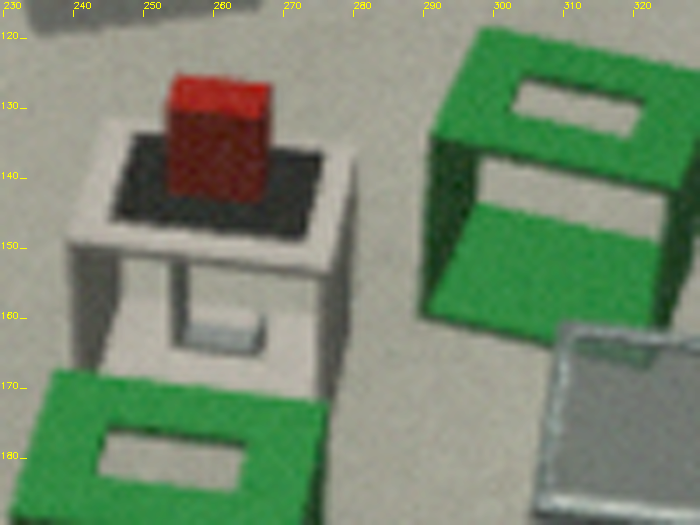

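View pics/t17b.png

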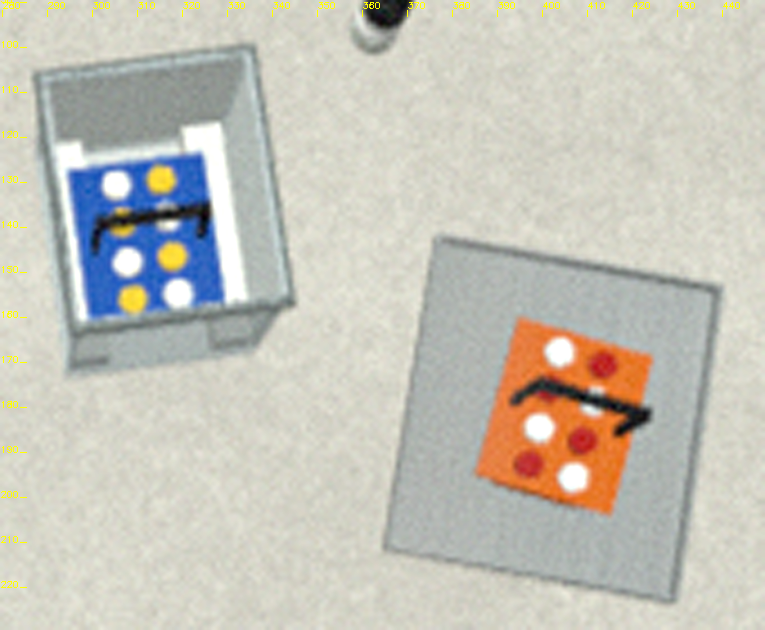

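```bash
python3 - <<'E'
from h import *
a=load("top",0)["img"].astype(int);b=load("top",17)["img"].astype(int)
print("blue tank diff",np.abs(a-b)[95:175,288:345].mean(),"rod diff",np.abs(a-b)[170:235,128:195].mean())
t=load("top",17);print("basket ctr",at(t,(403,181.7),.028).round(3),"tray",at(t,(402.5,183),.012).round(3))
manip.job_done()
E
```

```text
blue tank diff 2.5917397660818713 rod diff 3.3766551856104097
basket ctr [ 0.489 -0.256  0.028] tray [ 0.489 -0.259  0.012]
the job is handed in; nothing more can be done
```

I took the rod from the white stand and hooked the orange basket's handle in its tank. I lifted the basket clear, set it on the tray at about 2 cm/s, unhooked it and hung the rod back in its stand. I handed the job in at about 27 s; it reports no verdict.

**Last checks:**
- **Orange basket:** it stands flat on the tray, about 3 mm from the tray's centre in the top view.
- **Rod:** both views show it upright with the collar down on the stand. It is where it was at the start, to within the picture noise.
- **Blue basket:** unchanged in the top view.
- **Gripper:** open and clear of everything, with no contact force beyond the sensor noise.

**One disagreement:** the side camera placed things about 7 mm lower in y than the top camera, and the combined heights came out 5 to 10 mm low. The rod in the closed jaws agreed with the top camera to about 1 mm, so I used that camera for x and y. For heights I used the robot's own readings and the dimensions in the text. The force readings fitted those heights when the basket landed and when the rod seated.

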